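# Clear, unlock and spring open the dry-storage case, take out the specimen

### The arm

A 6-joint arm with a two-finger parallel gripper is mounted at the origin on a cart in front of the work surface, level with it; the furniture and walls round the work are solid. World frame = base frame: x ahead of the robot, y to its left, z up, the work surface at z = 0. Lengths are in m, angles in rad, forces in N, time in s.
With the tool pointing down it reaches from about 0.425 to 0.95 m from the base axis. Payload 3.5 kg.
Tool frame: the origin (TCP) lies at the very end of the fingers, on their centre line; the grasp point (between the pads) lies 19 mm behind it; z points along the fingers, y is the line along which they close (so a half turn about z gives the same grasp; the last joint's range is limited). The gripper opens to 85 mm and grips with 20 to 120 N. Pads are 22 mm wide; open, the fingers measure 114 mm over their backs; the gripper's body (76 mm by 85 mm) begins 54 mm behind the grasp point. The pads swing forward as they close: fully open they stand 13 mm farther back than shut.
Start: joints at [1.016, 0.286, 1.577, -0, 1.279, -0.15], TCP at [0.266, 0.62, 0.197] pointing down, gripper open.
Joint ranges: [-2.77, 2.77], [-0.9, 2.22], [0.21, 2.48], [-1.53, 4.67], [0.24, 2.81], [-2.84, 2.84]. Speed limits (rad/s): [2.79, 2.79, 3.14, 3.14, 3.14, 3.14].

### API

Orientations are given as a unit quaternion [x, y, z, w].
In Python, from plant import ctrl gives the robot as it stands.
- The arm moves only by the tool carry_out, never from a script. Its argument "deltas" is one flat list of numbers, 6 for each row, row after row: the shift along the tool's x, y, z in m, then the turn, a rotation vector about the tool's x, y, z in rad. A call has 1 to 5 rows; each row is the pose to reach, as a shift and turn from the pose commanded when the call began, along the tool's axes at that moment; what a row does not reach only later rows make up. A row lasts 1/8 s, in which the tool goes at most 62.5 mm and 10.7 degrees, less where a joint would pass 70% of its speed; a pose out of reach is approached as far as the arm can. A call with a gripper value outside its range is refused whole. "grip" is the opening in per cent of the stroke, from 0 (shut) to 100 (fully open), set as the call begins (left out, the last holds). The fingers move at their own pace and stop on an object; "grip_force" is the grip in N (left out, the last holds). Time passes only in rows, so rows that repeat a pose let the fingers close. It gives the time, the measured TCP pose, the force, the opening and the grip force at its end, in the units of the state.
- ctrl.get_state(): the state, without advancing time (a new reading comes with each control period).
- ctrl.read_camera(name): name is "scene" or "top" or "wrist"; returns (picture, depth): 384x512x3 uint8, red, green, blue; 384x512 float32, m along the optical axis (not along the pixel's ray), 0 where there is no reading.
- ctrl.camera_model(name): a dict with "intrinsics" (3x3 intrinsics, pixels), "extrinsics" (4x4, takes a point from world to camera coordinates); the wrist camera has in their place "hand_eye" (4x4, takes a point from camera to tool coordinates, whose origin is the TCP and whose axes are the flange's). Camera axes: x right, y down, z forward; pixel columns grow to the right and rows downward; lengths in m; the calibration is good to about 2 mm. A picture is of the moment at which its call begins: read the wrist's pose just before it. camera_model takes no time and is no camera call.
- ctrl.sign_off(): hands the job in; it is judged then, once.
Trained networks look in the newest picture that a camera, given by its name, has taken for a name from the list of things; names that differ only in an ending like _2 or _b are one class to them, and where a whole thing is asked for, a point or a joint stands for the part that bears it (a point fixed in the world has none). Each returns a list of dicts, best first, with "score" (0 to 1); they miss things now and then, are a little off and sometimes report something else, mostly with a low value. They report only what shows in the picture. A call takes as long as a camera call. They do not tell look-alikes from the thing itself.
- ctrl.find_in(camera, query): "uv" ([column, row] in pixels, amid what is visible of it).
The state is a dict: "time": time; "qpos": joint angles; "dq": joint speeds; "joint_efforts": joint torques, N m; "eef_pos": TCP position; "tcp_rot": TCP orientation; "contact_force": force on the tool from outside, world axes, zero at the start; "wrist_torque": the same for the moment, N m; "opening": opening from 0.0 (shut) to 1.0 (fully open); "finger_force": force on a finger pad.
Only numpy, scipy, OpenCV 4.12 (cv2) and the standard library are available. Lean on these libraries where they do the work, as an engineer would, in place of code of your own. Each camera call takes 0.05 s, during which the arm holds its last target. There are 200 camera calls.

### The job

Get the mounted specimen out of the dry-storage case: set the steel reference block that was left on its lid flat on the bare bench, push the lock tab fully aside, and press the release button so that the lid springs wide open. Then stand the specimen flat, polished face up, on the floor of the tray beside the two specimens already there, and leave the case open. Set block and specimen down without dropping them, and do not disturb the two specimens, the desiccant can in the case, or the bottle, beaker and lens can on the bench.

Things in the scene. Friction and masses are not known exactly. Their poses are not given: they have to be found in the camera images.
- case: Fixed grey dry-storage case with a clear lid (shut: top 52.5 mm above the bench). Origin: centre of its underside, on the bench; x from front (latch side) to hinge, y to the left seen from the front, z up. 130 (x) by 180 (y) mm, rim 42 mm up, walls 4 mm, inner floor 7 mm up, inside 122 by 172 mm. It stands on the left or right of the work area, turned by up to 0.3 rad.
- latch_block (a point): Point on the top (30 mm above the bench) of the grey latch block on the front of the case, at (-92, 0) mm in the case's frame; axes as the case's. The block spans case x -111 to -65 mm, y -56 to +50 mm; guide rails on it reach 35.5 mm above the bench. Lock tab and release button are on top of it.
- thumb_piece (a point): Centre of the lock tab's black thumb piece, 24 (case x) by 12 (case y) mm, from 34 to 50.5 mm above the bench; this point is 42.5 mm up. Locked, it is at (-92, +36) mm in the case's frame; push its outer (+y) face toward case -y: about 2 N, stays where left. Outside it nothing is higher than 35.5 mm. Aside, 20 mm stay free between it and the button's cap. Axes as the case's.
- lock_tab (a joint): Travel of the lock tab, m: 0 locked, 0.020 fully aside (it moves toward case -y, to the button). Its jaws stand under the button's cap and stop it until the travel is over 0.0165. Starts at 0 to 0.003.
- button_top (a point): Centre of the top face of the round steel release button (cap 20 mm in diameter), at (-92, -20) mm in the case's frame, 46 mm above the bench when up. The lid's front frame is 27 mm behind this point.
- button (a joint): Downward travel of the button in m, 0 = up, 0.0055 = fully down. Sprung: 2.4 N to start, about 6 N fully down, comes up again when let go. From about 0.003 on it draws back the bolt that holds the lid.
- lid (a joint): Opening angle of the lid, rad: 0 shut, 1.85 open stop (leaning 16 degrees back past upright). Hinge along case y at case x +69 mm, 43 mm up. When the bolt is drawn back a spring swings it up in about a second and holds it open; if a gripper above the latch block is in its way it waits and goes on when that leaves.
- block_mid (a point): Centre (half-way up) of the loose oblong steel reference block lying flat on the lid's window: 40 mm (its x) by 62 mm (its y) by 10 mm, 190 g; z up. The window's top is 51 mm above the bench, the raised frame round it 52.5 mm. It is too heavy for the lid's spring.
- specimen_mid (a point): Centre (half-way up) of the mounted specimen in the case: a flat round puck of black resin, 30 mm in diameter, 19 mm high, 31 g, its polished face (with a bar of metal) up along its z. It stands loose on the inner floor, at least 26 mm from the front and back walls and at least 19 mm from the side walls.
- desiccant_can_mid (a point): Centre of the loose aluminium desiccant can in the case, 36 mm in diameter, 24 mm high, holes in its top; it stands in the other half of the case, at least 25 mm from the specimen. To be left alone.
- tray: Fixed shallow specimen tray, outside 115 mm (its x) by 170 mm (its y), walls 20 mm high and 4 mm thick, floor 5 mm above its origin. Origin: centre of the underside, on the bench; z up. It stands on the other side of the work area from the case. Farther left than y = 0.21 m stands a tall hardness tester (fixed).
- tray_specimen_a_mid (a point): Centre of a specimen puck already in the tray, 30 mm in diameter, 17 mm high, toward the tray's -y end. To be left alone.
- tray_specimen_b_mid (a point): Centre of the second specimen puck already in the tray, 30 mm in diameter, 18 mm high, in the middle or toward the tray's +y end; between the two or beyond this one there is room for a third. To be left alone.
- beaker_mid (a point): Centre of a glass beaker, 55 mm in diameter, 68 mm high, standing between case and tray. Bystander.
- dropper_bottle_mid (a point): Centre of a dropper bottle, 34 mm in diameter, 102 mm high, standing between case and tray. Bystander.
- lens_can_mid (a point): Centre of a lens can with a black screw top, 36 mm in diameter, 57 mm high, standing between case and tray. Bystander.
There are look-alikes about, which are no part of the job. Of the things that look like the part that bears block_mid, the largest one is meant.

How it is judged:
On the way, in this order (a step that is already met when the one before it is completed fails the run):
1. the lock tab is pushed fully aside, the button still up (value of joint lock_tab above 0.0165 m and value of joint button below 0.0015 m and value of joint lid below 0.05 rad), for 0.1 s.
2. the release button is pressed down (value of joint button above 0.003 m).
3. the lid has sprung wide open (value of joint lid above 1.5 rad), for 0.1 s.
4. the specimen is lifted clear of the case (height (world z) of specimen_mid above 0.06 m), for 0.1 s.
At the end, for the whole second after the job is handed in: The specimen rests flat on the tray's floor inside its walls, face up (tilt under 0.1 rad, centre under 17.5 mm above the tray's origin); the block rests flat on the bench (tilt under 0.1 rad, centre under 7.5 mm up); the lid is open past 1.5 rad, the lock tab aside (over 16.5 mm) (x of specimen_mid in the frame of tray between -0.041 and 0.041 m and y of specimen_mid in the frame of tray between -0.069 and 0.069 m and z of specimen_mid in the frame of tray below 0.0175 m and angle between each of specimen_mid, block_mid's own z axis and vertical below 0.1 rad and linear speed of each of specimen, block below 0.02 m/s and value of joint lid above 1.5 rad and value of joint lock_tab above 0.0165 m and height (world z) of block_mid below 0.0075 m); the robot touches nothing.
It fails at once if the specimen is dropped or thrown down into the tray (faster than 0.6 m/s close above its floor) (z of specimen_mid in the frame of tray below 0.05 m and horizontal distance between specimen_mid and tray below 0.1 m and linear speed of specimen above 0.6 m/s).
It fails at once if the reference block is dropped or falls (faster than 0.6 m/s close above the bench) (height (world z) of block_mid below 0.045 m and linear speed of block above 0.6 m/s).
It fails at once if a specimen already in the tray is shifted by more than 15 mm (distance of any of tray_specimen_a_mid, tray_specimen_b_mid from where it was at the start of the episode above 0.015 m).
It fails at once if the desiccant can is shifted by more than 20 mm or tipped (distance of desiccant_can_mid from where it was at the start of the episode above 0.02 m or angle between desiccant_can_mid's own z axis and vertical above 0.4 rad).
It fails at once if the beaker, dropper bottle or lens can is shifted by more than 25 mm or tipped (distance of any of beaker_mid, dropper_bottle_mid, lens_can_mid from where it was at the start of the episode above 0.025 m or angle between any of beaker_mid, dropper_bottle_mid, lens_can_mid's own z axis and vertical above 0.4 rad).
It also fails if it takes over 64 s, if anything falls off the work surface, if the arm or the gripper's body presses on something with over 40 N, if the wrist force passes 120 N, or if a joint passes its speed limit or range.

## Working session

There is one attempt and no reset: what is moved stays moved. The work goes in short steps, Python scripts to look and compute and a tool call to move; the robot and the scene stay as the last step left them, time stands still between calls to the robot, and variables do not carry over. Pictures are saved under pics/ and viewed, at most 13 in all, crops included, and the job is handed in when it is done.

Besides the shell and the picture viewer there is one more tool, called after "Call:" as name(argument=value, ...) on one line, values as JSON. carry_out: Moves the arm, as the interface text tells. Its arguments: {"type":"object","properties":{"deltas":{"type":"array"},"grip":{"type":"number"},"grip_force":{"type":"number"}},"required":["deltas"]}

```bash
mkdir -p pics; ls
cat > h.py <<'E'
import numpy as np, cv2
from scipy.spatial.transform import Rotation as R
from plant import ctrl
def cam(n):
    s=ctrl.get_state(); p,d=ctrl.read_camera(n); m=ctrl.camera_model(n); K=np.array(m['intrinsics'])
    if n=='wrist':
        T=np.eye(4);T[:3,:3]=R.from_quat(s['tcp_rot']).as_matrix();T[:3,3]=s['eef_pos'];T=T@np.array(m['hand_eye'])
    else: T=np.linalg.inv(np.array(m['extrinsics']))
    return p,d,K,T
def cloud(d,K,T):
    v,u=np.mgrid[:d.shape[0],:d.shape[1]]
    P=np.stack([(u-K[0,2])/K[0,0]*d,(v-K[1,2])/K[1,1]*d,d],-1)
    W=P@T[:3,:3].T+T[:3,3]; W[d<=0]=np.nan; return W
def ray(uv,z,K,T):
    r=T[:3,:3]@np.array([(uv[0]-K[0,2])/K[0,0],(uv[1]-K[1,2])/K[1,1],1]); return T[:3,3]+r*(z-T[2,3])/r[2]
def save(n,p,s=1): cv2.imwrite('pics/'+n+'.png',cv2.resize(p[:,:,::-1],None,fx=s,fy=s,interpolation=cv2.INTER_CUBIC))
E
python3 - <<'E'
from h import *
for n in ['top','scene']:
    p,d,K,T=cam(n); save(n,p,1.5); np.savez(n,p=p,d=d,K=K,T=T); W=cloud(d,K,T); print(n,T[:3,3])
    for q in ['case','latch_block','thumb_piece','button_top','block_mid','specimen_mid','desiccant_can_mid','tray','tray_specimen_a_mid','beaker_mid','dropper_bottle_mid','lens_can_mid']:
        for r in ctrl.find_in(n,q)[:4]:
            u=np.round(r['uv']).astype(int); print(q,u,round(r['score'],2),W[u[1],u[0]].round(3))
E
```

```text
pics
top [ 0.48174869 -0.17300756  0.98857768]
case [315 184] 0.64 [ 0.563 -0.315  0.063]
case [247 138] 0.28 [ 0.665 -0.159  0.06 ]
latch_block [319 182] 0.97 [ 0.567 -0.323  0.064]
thumb_piece [307 214] 0.78 [ 0.495 -0.301  0.037]
button_top [331 214] 0.58 [ 0.496 -0.355  0.046]
block_mid [312 176] 0.96 [ 0.581 -0.308  0.063]
block_mid [205 138] 0.65 [ 0.674 -0.057  0.008]
block_mid [358 244] 0.61 [ 0.426 -0.426  0.01 ]
tray [150 191] 0.87 [0.544 0.073 0.002]
tray [177 190] 0.6 [0.546 0.004 0.024]
tray [234 251] 0.57 [ 0.411 -0.136  0.097]
tray_specimen_a_mid [174 190] 0.5 [0.546 0.011 0.026]
beaker_mid [238 182] 0.68 [ 0.569 -0.138  0.002]
dropper_bottle_mid [236 254] 0.56 [ 0.405 -0.141  0.101]
lens_can_mid [243 136] 0.7 [ 0.67  -0.15   0.059]
lens_can_mid [176 191] 0.28 [0.543 0.007 0.023]
scene [0.10376808 0.29235882 0.82374525]
case [287 175] 0.87 [ 0.563 -0.286  0.051]
case [196 265] 0.37 [0.538 0.077 0.023]
latch_block [291 177] 0.56 [ 0.549 -0.287  0.051]
thumb_piece [195 264] 0.6 [0.55  0.072 0.007]
button_top [197 264] 0.25 [0.537 0.074 0.025]
block_mid [215 252] 0.74 [0.532 0.019 0.022]
block_mid [199 211] 0.54 [ 0.672 -0.042  0.01 ]
block_mid [288 164] 0.51 [ 0.582 -0.31   0.064]
desiccant_can_mid [250 208] 0.35 [ 0.544 -0.118  0.066]
desiccant_can_mid [296 239] 0.19 [ 0.397 -0.132  0.06 ]
tray [195 264] 0.84 [0.55  0.072 0.007]
beaker_mid [252 208] 0.89 [ 0.541 -0.123  0.064]
beaker_mid [196 265] 0.18 [0.538 0.077 0.023]
dropper_bottle_mid [295 237] 0.69 [ 0.401 -0.131  0.066]
lens_can_mid [228 183] 0.8 [ 0.661 -0.146  0.052]
```

View pics/top.png

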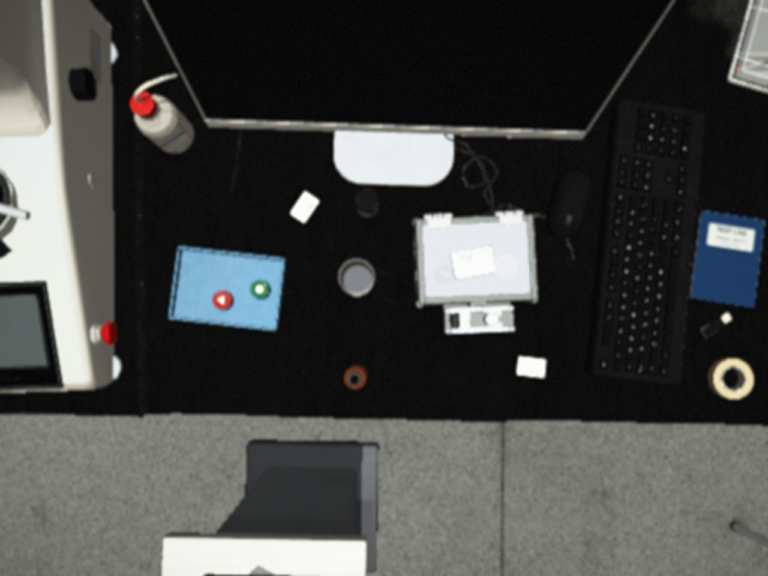

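View pics/scene.png

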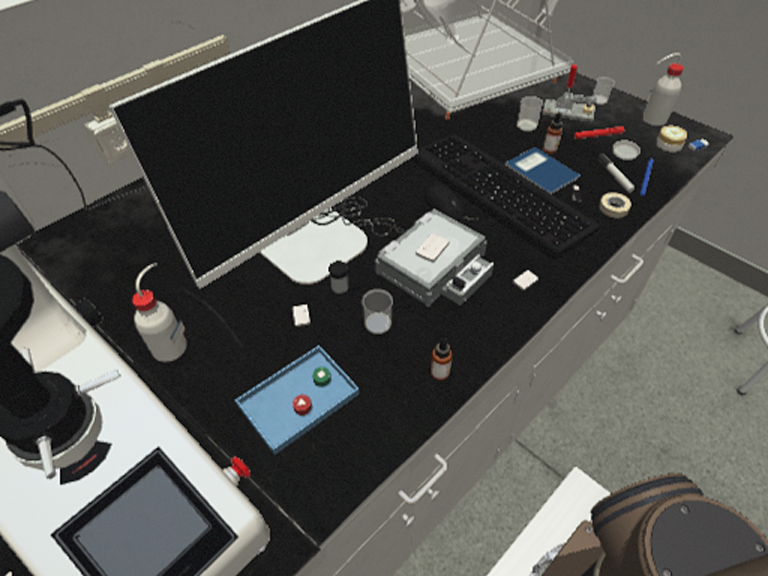

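Run:
```python
from h import *
for n in ['top','scene']:
    f=np.load(n+'.npz'); W=cloud(f['d'],f['K'],f['T']);x,y,z=W[...,0],W[...,1],W[...,2]
    def rect(m,l):
        c,(w,h),a=cv2.minAreaRect(np.float32(W[m][:,:2]*1000)); print(n,l,m.sum(),np.round(c,1),round(w,1),round(h,1),round(a,1), 'z',np.median(z[m]).round(4),'mean',W[m].mean(0).round(4))
    def comps(m,l,mn=30):
        k,lab,st,_=cv2.connectedComponentsWithStats(m.astype(np.uint8),connectivity=4)
        for i in range(1,k):
            if st[i,4]>=mn: rect(lab==i,l)
    R_=(y<-.16)&(x>.4)
    comps((z>.057)&(z<.068)&(y<-.2)&(x>.5)&(x<.66),'block')
    comps((z>.042)&(z<.056)&(x<.53)&R_,'latch',8)
    comps((z>.046)&(z<.056)&R_,'lid')
    comps((z>.036)&(z<.056)&R_,'lid/rim')
    comps((z>.013)&(z<.035)&(y>-.05)&(y<.25)&(x>.4)&(x<.65),'tray')
```

```text
top block 486 [ 583.  -314.9] 40.1 62.4 11.3 z 0.0623 mean [ 0.5827 -0.3144  0.0624]
top latch 207 [ 524.9 -309.5] 150.3 10.1 90.0 z 0.0531 mean [ 0.5256 -0.2984  0.0527]
top latch 57 [ 495.6 -291. ] 20.6 12.0 1.1 z 0.0517 mean [ 0.4951 -0.2906  0.0513]
top latch 59 [ 498.9 -345.7] 16.1 17.9 0.8 z 0.0472 mean [ 0.4988 -0.3457  0.0473]
top lid 223 [ 927.6 -731.7] 150.4 57.2 9.2 z 0.0531 mean [ 0.9167 -0.7336  0.0529]
top lid 3852 [ 590.6 -320.9] 142.2 180.5 3.3 z 0.0527 mean [ 0.5899 -0.3212  0.0526]
top lid 57 [ 495.6 -291. ] 20.6 12.0 1.1 z 0.0517 mean [ 0.4951 -0.2906  0.0513]
top lid 42 [ 499.3 -345.5] 16.1 15.9 15.5 z 0.0481 mean [ 0.4996 -0.3458  0.048 ]
top lid/rim 223 [ 927.6 -731.7] 150.4 57.2 9.2 z 0.0531 mean [ 0.9167 -0.7336  0.0529]
top lid/rim 230 [ 697.9 -477.7] 44.0 42.7 16.9 z 0.0382 mean [ 0.6964 -0.4767  0.0384]
top lid/rim 3942 [ 591.4 -321.2] 143.8 186.7 3.6 z 0.0526 mean [ 0.5897 -0.3208  0.0523]
top lid/rim 91 [ 501.5 -347.7] 30.2 22.1 0.2 z 0.0458 mean [ 0.5018 -0.3473  0.0439]
top lid/rim 107 [ 498.3 -301.7] 30.1 35.1 1.1 z 0.0488 mean [ 0.5006 -0.2945  0.045 
[... 3894 characters left out ...]
8441  0.0454]
scene lid/rim 46 [ 634.2 -805.7] 33.0 25.0 27.5 z 0.0467 mean [ 0.6337 -0.8047  0.0467]
scene lid/rim 60 [ 694.7 -476.8] 36.1 37.5 24.6 z 0.0381 mean [ 0.6958 -0.4762  0.0383]
scene lid/rim 1983 [ 592.7 -319.8] 144.0 185.7 3.5 z 0.0513 mean [ 0.5861 -0.3124  0.0505]
scene lid/rim 43 [ 498.9 -346. ] 18.8 20.3 9.1 z 0.0449 mean [ 0.4987 -0.345   0.0439]
scene lid/rim 59 [ 496.8 -296.2] 26.8 25.8 77.8 z 0.0479 mean [ 0.4963 -0.2898  0.0462]
scene tray 460 [542.3  66.2] 171.3 117.1 84.2 z 0.0185 mean [0.5399 0.0679 0.018 ]
scene tray 114 [540.9  13.8] 27.5 30.4 43.8 z 0.0217 mean [0.5397 0.0154 0.021 ]
scene tray 127 [522.8  73.1] 28.9 27.7 53.4 z 0.0226 mean [0.5216 0.074  0.0221]
```

The top view shows the case on the right: lid block at about (473,262), latch with thumb piece (454,321) and button (492,318). The tray is on the left with a red puck (222,300) and a green one (260,289); the tester is at far left. The smaller white look-alike blocks are at (305,207) and (531,367). The scene view agrees, with the block at (433,247).

```bash
cat >> h.py <<'E'
def go(pos,yaw,label=''):
    """yaw = world angle of tool y (closing line), mod pi; prints delta in present tool frame"""
    s=ctrl.get_state(); R0=R.from_quat(s['tcp_rot']); p0=np.array(s['eef_pos'])
    best=None
    for k in (0,np.pi):
        a=yaw+k; y=np.array([np.cos(a),np.sin(a),0]); z=np.array([0,0,-1.]); x=np.cross(y,z)
        rv=(R0.inv()*R.from_matrix(np.stack([x,y,z],1))).as_rotvec()
        if best is None or np.linalg.norm(rv)<np.linalg.norm(best): best=rv
    d=R0.inv().apply(np.array(pos)-p0); print(label,'shift',d.round(4),'turn',best.round(3),'|d|',np.linalg.norm(d).round(3))
def st():
    s=ctrl.get_state(); m=R.from_quat(s['tcp_rot']).as_matrix(); print('t',s['time'],'p',np.round(s['eef_pos'],4),'x',m[:,0].round(3),'y',m[:,1].round(3),'q',np.round(s['qpos'],2),'F',np.round(s['contact_force'],1),'open',s['opening'],'ff',s['finger_force'])
E
python3 - <<'E'
from h import *
st()
for n in ['top','scene']:
    f=np.load(n+'.npz'); W=cloud(f['d'],f['K'],f['T']);x,y,z=W[...,0],W[...,1],W[...,2]
    for a in np.arange(.25,.6,.05):
        m=(x>a)&(x<a+.05)&(y>.15)&(y<.6)
        if m.sum(): print(n,a.round(2),'zmax',np.nanmax(z[m]).round(3), 'ymin tall',np.min(y[m&(z>.05)],initial=9).round(3))
go([.33,.30,.3],np.radians(11.3)); go([.45,.0,.3],np.radians(11.3));go([.583,-.315,.2],np.radians(11.3))
print(ctrl.camera_model('wrist')['hand_eye'])
E
```

```text
t 1.3 p [0.2658 0.6204 0.1966] x [-0.919  0.394 -0.   ] y [ 0.394  0.919 -0.   ] q [ 1.02  0.29  1.58 -0.    1.28 -0.15] F [ 0.5 -0.5 -0.2] open 0.9995965797277622 ff 0.0
top 0.3 zmax 0.007 ymin tall 9.0
top 0.35 zmax 0.114 ymin tall 0.233
top 0.4 zmax 0.129 ymin tall 0.233
top 0.45 zmax 0.145 ymin tall 0.208
top 0.5 zmax 0.157 ymin tall 0.237
top 0.55 zmax 0.191 ymin tall 0.239
scene 0.3 zmax 0.003 ymin tall 9.0
scene 0.35 zmax 0.11 ymin tall 0.235
scene 0.4 zmax 0.127 ymin tall 0.235
scene 0.45 zmax 0.578 ymin tall 0.209
scene 0.5 zmax 0.579 ymin tall 0.239
scene 0.55 zmax 0.567 ymin tall 0.242
 shift [-0.1852 -0.2693 -0.1034] turn [-0.     0.     0.969] |d| 0.343
 shift [-0.4137 -0.4977 -0.1034] turn [-0.     0.     0.969] |d| 0.655
 shift [-0.66   -0.7349 -0.0034] turn [-0.     0.     0.969] |d| 0.988
[[ 3.43551308e-04 -9.56386330e-01 -2.92104552e-01  7.47531689e-02]
 [ 9.99999353e-01  1.17051749e-05  1.13779951e-03  9.12048236e-04]
 [-1.08475676e-03 -2.92104754e-01  9.56385715e-01 -1.76819928e-01]
 [ 0.00000000e+00  0.00000000e+00  0.00000000e+00  1.00000000e+00]]
```

Call:
carry_out(deltas=[-0.032,-0.048,-0.012,0,0,0,-0.064,-0.096,-0.024,0,0,0,-0.096,-0.144,-0.036,0,0,0,-0.128,-0.192,-0.048,0,0,0,-0.16,-0.24,-0.06,0,0,0])

```text
time: 1.92
eef_pos: [0.3184, 0.3351, 0.2572]
tcp_rot: [0.201, 0.98, 0.0, 0.0]
contact_force: [-0.1, -0.5, 0.8]
opening: 1.001
finger_force: 0.0
```

Run:
```python
from h import *
st(); go([.44,.06,.257],np.radians(40));go([.583,-.315,.2],np.radians(11.3))
```

```text
t 1.925 p [0.3184 0.3351 0.2572] x [-0.919  0.393 -0.001] y [0.393 0.919 0.001] q [ 0.59 -0.24  2.01 -0.    1.38 -0.58] F [-0.1 -0.5  0.8] open 1.0008469933353363 ff 0.0
 shift [-0.22   -0.2052  0.0003] turn [0.001 0.001 0.468] |d| 0.301
 shift [-0.4989 -0.4937  0.0573] turn [0.001 0.    0.969] |d| 0.704
```

Call:
carry_out(deltas=[-0.044,-0.041,0,0,0,0.094,-0.088,-0.082,0,0,0,0.188,-0.132,-0.123,0,0,0,0.282,-0.176,-0.164,0,0,0,0.376,-0.22,-0.205,0,0,0,0.468])

```text
time: 2.55
eef_pos: [0.4404, 0.0599, 0.2572]
tcp_rot: [0.424, 0.906, 0.0, 0.001]
contact_force: [0.8, 0.1, 1.0]
opening: 0.999
finger_force: 0.0
```

Run:
```python
from h import *
st(); go([.583,-.315,.2],np.radians(11.3))
```

```text
t 2.55 p [0.4404 0.0599 0.2572] x [-0.64   0.768 -0.001] y [0.768 0.64  0.001] q [-0.09 -0.29  2.04  0.    1.39 -0.79] F [0.8 0.1 1. ] open 0.9986478525995007 ff 0.0
 shift [-0.3792 -0.1305  0.0574] turn [0.002 0.001 0.498] |d| 0.405
```

Call:
carry_out(deltas=[-0.056,-0.0193,0.004,0,0,0.1,-0.112,-0.0386,0.008,0,0,0.2,-0.168,-0.0579,0.012,0,0,0.3,-0.224,-0.0772,0.016,0,0,0.4,-0.28,-0.0965,0.02,0,0,0.498])

```text
time: 3.18
eef_pos: [0.5464, -0.2168, 0.2368]
tcp_rot: [0.634, 0.773, 0.0, 0.0]
contact_force: [0.4, 0.2, -0.3]
opening: 0.999
finger_force: 0.0
```

Run:
```python
from h import *
st(); 
p,d,K,T=cam('wrist'); save('w1',p,1.4); np.savez('w1',p=p,d=d,K=K,T=T); W=cloud(d,K,T);x,y,z=W[...,0],W[...,1],W[...,2]
def comps(m,l,mn=100):
    k,lab,s_,_=cv2.connectedComponentsWithStats(m.astype(np.uint8),connectivity=4)
    for i in range(1,k):
        if s_[i,4]>=mn:
            q=lab==i;c,(w,h),a=cv2.minAreaRect(np.float32(W[q][:,:2]*1000)); print(l,s_[i,4],np.round(c,1),round(w,1),round(h,1),round(a,1),'z',np.median(z[q]).round(4))
comps((z>.0565)&(z<.068)&(x<.7),'blk'); comps((z>.043)&(z<.055)&(x<.53),'latch'); comps((z>.043)&(z<.055)&(x>.45),'lid')
for a in (.583,): go([a,-.315,.2],np.radians(11.3))
```

```text
t 3.175 p [ 0.5464 -0.2168  0.2368] x [-0.195  0.981 -0.   ] y [0.981 0.195 0.001] q [-0.55  0.07  1.75  0.    1.32 -0.75] F [ 0.4  0.2 -0.3] open 0.9986845182734474 ff 0.0
blk 244 [ 412.5 -137. ] 26.2 32.4 2.6 z 0.0597
blk 380 [ 560.4 -136.8] 52.8 53.9 11.4 z 0.0659
blk 1066 [ 586.  -311.8] 39.7 62.5 11.3 z 0.0601
latch 269 [ 525.9 -282.9] 8.1 101.5 0.0 z 0.0512
latch 143 [ 498.1 -287.8] 24.0 12.5 5.0 z 0.0492
latch 115 [ 501.7 -343.6] 17.9 19.0 81.6 z 0.045
lid 8454 [ 593.7 -318.2] 143.0 180.3 3.6 z 0.0504
lid 143 [ 498.1 -287.8] 24.0 12.5 5.0 z 0.0492
lid 115 [ 501.7 -343.6] 17.9 19.0 81.6 z 0.045
 shift [-0.0966  0.0175  0.0356] turn [-0.     0.005 -0.007] |d| 0.104
```

View pics/w1.png

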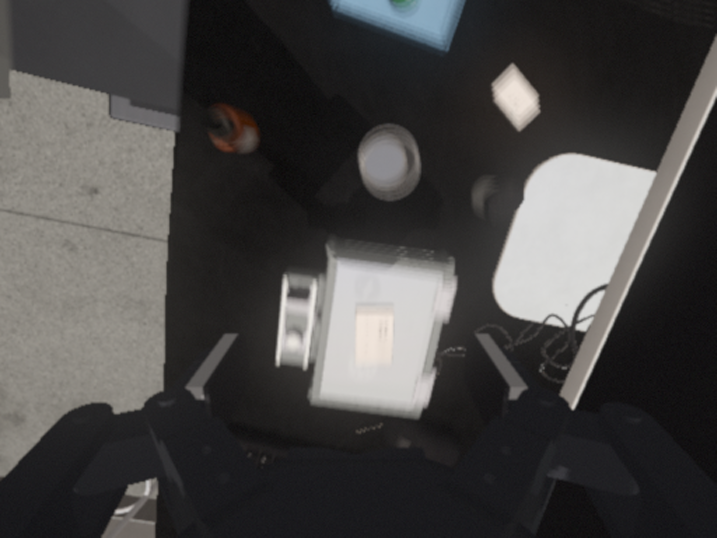

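The wrist view shows the case with the block at (373,333), latch tab and button at (295,300–340), beaker at (388,160) and bottle at (232,127). I'll move over the block and pre-close the gripper.

Run:
```python
from h import *
go([.5845,-.3135,.10],np.radians(11.3))
```

```text
shift [-0.095   0.0193  0.1356] turn [-0.     0.005 -0.007] |d| 0.167
```

Call:
carry_out(deltas=[-0.03,0.006,0.04,0,0,0,-0.06,0.012,0.08,0,0,0,-0.095,0.019,0.12,0,0,0,-0.095,0.019,0.136,0,0,0], grip=62, grip_force=40)

```text
time: 3.72
eef_pos: [0.5821, -0.305, 0.0969]
tcp_rot: [0.634, 0.773, -0.0, -0.002]
contact_force: [-0.5, 0.3, 0.4]
opening: 0.622
finger_force: 0.0
```

Run:
```python
from h import *
st(); p,d,K,T=cam('wrist'); save('w2',p,1.3); W=cloud(d,K,T);x,y,z=W[...,0],W[...,1],W[...,2]
m=(z>.0555)&(z<.07)&(abs(x-.585)<.04)&(abs(y+.31)<.06)
k,lab,s_,_=cv2.connectedComponentsWithStats(m.astype(np.uint8),connectivity=4)
for i in range(1,k):
    if s_[i,4]>200:
        q=lab==i;print(s_[i,4],cv2.minAreaRect(np.float32(W[q][:,:2]*1000)),np.median(z[q]))
go([.5845,-.3135,.052],np.radians(11.3))
```

```text
t 3.725 p [ 0.5821 -0.305   0.0969] x [-0.197  0.98   0.003] y [ 0.98   0.197 -0.003] q [-0.64  0.34  1.7  -0.    1.11 -0.83] F [-0.5  0.3  0.4] open 0.6218177237659649 ff 0.0
3117 ((585.7291259765625, -312.43115234375), (40.00154113769531, 61.697547912597656), 11.4362154006958) 0.06026252941123833
 shift [-0.011   0.0014  0.0436] turn [-0.005 -0.006  0.001] |d| 0.045
```

View pics/w2.png

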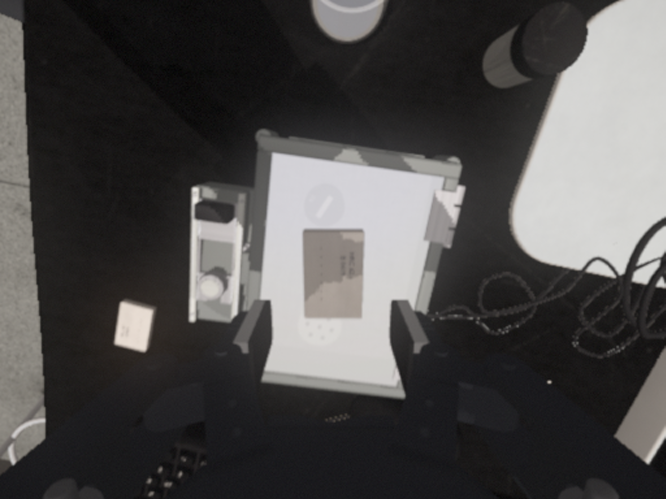

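Call:
carry_out(deltas=[0,0,0.02,0,0,0,0,0,0.02,0,0,0,0,0,0.02,0,0,0])

```text
time: 4.15
eef_pos: [0.5839, -0.3039, 0.082]
tcp_rot: [0.633, 0.774, 0.0, 0.001]
contact_force: [-0.4, 0.4, 0.3]
opening: 0.619
finger_force: 0.0
```

Run:
```python
from h import *
st(); go([.5850,-.3130,.052],np.radians(11.3))
```

```text
t 4.15 p [ 0.5839 -0.3039  0.082 ] x [-0.199  0.98  -0.002] y [0.98  0.199 0.001] q [-0.63  0.36  1.71 -0.    1.08 -0.83] F [-0.4  0.4  0.3] open 0.6193068948753591 ff 0.0
 shift [-0.0091 -0.0008  0.03  ] turn [0.001 0.002 0.004] |d| 0.031
```

Call:
carry_out(deltas=[-0.009,-0.001,0.015,0,0,0,-0.009,-0.001,0.025,0,0,0,-0.009,-0.001,0.03,0,0,0,-0.009,-0.001,0.03,0,0,0])

```text
time: 4.65
eef_pos: [0.5837, -0.3128, 0.0496]
tcp_rot: [0.633, 0.774, -0.0, -0.001]
contact_force: [0.0, 0.2, 0.6]
opening: 0.619
finger_force: 0.0
```

Call:
carry_out(deltas=[0,0,0,0,0,0,0,0,0,0,0,0,0,0,0,0,0,0,0,0,0,0,0,0], grip=30, grip_force=40)

```text
time: 5.15
eef_pos: [0.5843, -0.3132, 0.0509]
tcp_rot: [0.633, 0.774, 0.0, 0.0]
contact_force: [-0.2, -0.1, -0.6]
opening: 0.303
finger_force: 0.0
```

Run:
```python
from h import *
st()
```

```text
t 5.15 p [ 0.5843 -0.3132  0.0509] x [-0.199  0.98  -0.   ] y [0.98  0.199 0.   ] q [-0.64  0.41  1.71  0.    1.03 -0.84] F [-0.2 -0.1 -0.6] open 0.3029656963518792 ff 0.0
```

Run:
```python
from h import *
st(); p,d,K,T=cam('wrist'); save('w3',p,1.3); W=cloud(d,K,T);z=W[...,2]
m=(z>.0555)&(z<.064)&(abs(W[...,0]-.585)<.06)&(abs(W[...,1]+.31)<.06)
q=m; print(m.sum(), W[m].min(0),W[m].max(0))
```

```text
t 5.15 p [ 0.5843 -0.3132  0.0509] x [-0.199  0.98  -0.   ] y [0.98  0.199 0.   ] q [-0.64  0.41  1.71  0.    1.03 -0.84] F [-0.2 -0.1 -0.6] open 0.3029656963518792 ff 0.0
4368 [ 0.56060389 -0.34597999  0.05550325] [ 0.60634223 -0.27887262  0.06307967]
```

View pics/w3.png

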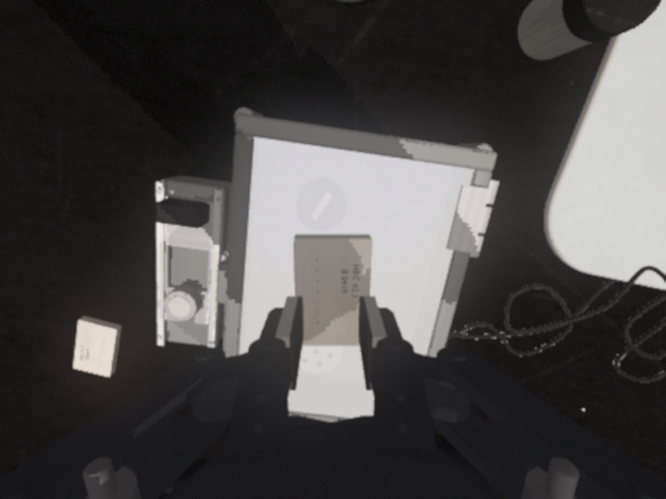

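The view shows the fingers at (290,300) and (370,300), closer together than the block's width, so the tips sit above the block and nothing has been disturbed. I'll measure the tip height from depth.

Run:
```python
from h import *
p,d,K,T=cam('wrist'); W=cloud(d,K,T)
for v in range(224,260,4): print(v,[tuple((W[v,u]*1000).round(0).astype(int)) if d[v,u]>0 else 0 for u in (218,222,226,230,236,256,276,282,286,290)])
```

```text
224 [(np.int64(560), np.int64(-321), np.int64(51)), (np.int64(562), np.int64(-320), np.int64(51)), (np.int64(565), np.int64(-320), np.int64(50)), (np.int64(568), np.int64(-315), np.int64(61)), (np.int64(572), np.int64(-314), np.int64(60)), (np.int64(586), np.int64(-312), np.int64(60)), (np.int64(599), np.int64(-309), np.int64(60)), (np.int64(603), np.int64(-308), np.int64(60)), (np.int64(608), np.int64(-311), np.int64(51)), (np.int64(611), np.int64(-311), np.int64(50))]
228 [(np.int64(560), np.int64(-324), np.int64(50)), (np.int64(564), np.int64(-304), np.int64(91)), (np.int64(567), np.int64(-305), np.int64(89)), (np.int64(569), np.int64(-304), np.int64(90)), (np.int64(573), np.int64(-317), np.int64(61)), (np.int64(586), np.int64(-314), np.int64(61)), (np.int64(600), np.int64(-312), np.int64(59)), (np.int64(598), np.int64(-298), np.int64(91)), (np.int64(600), np.int64(-297), np.int64(90)), (np.int64(612), np.int64(-314), np.int64(50))]
232 [(np.int64(561), np.int64(-327), np.int64(51)), (np.int64(565), np.int64(-304), np.int64(96)), (np.int64(567), np.int64(-304), np.int64(95)), (np.
[... 2516 characters left out ...]
int64(-333), np.int64(60)), (np.int64(598), np.int64(-315), np.int64(87)), (np.int64(595), np.int64(-299), np.int64(116)), (np.int64(597), np.int64(-298), np.int64(117)), (np.int64(599), np.int64(-299), np.int64(115))]
256 [(np.int64(566), np.int64(-305), np.int64(120)), (np.int64(568), np.int64(-304), np.int64(120)), (np.int64(570), np.int64(-304), np.int64(120)), (np.int64(572), np.int64(-312), np.int64(106)), (np.int64(577), np.int64(-338), np.int64(61)), (np.int64(591), np.int64(-336), np.int64(60)), (np.int64(599), np.int64(-318), np.int64(87)), (np.int64(595), np.int64(-299), np.int64(119)), (np.int64(596), np.int64(-298), np.int64(121)), (np.int64(598), np.int64(-298), np.int64(120))]
```

```bash
cat >> h.py <<'E'
def tips():
    p,d,K,T=cam('wrist'); s=ctrl.get_state(); W=cloud(d,K,T); t=R.from_quat(s['tcp_rot']).inv().apply((W-np.array(s['eef_pos'])).reshape(-1,3)).reshape(W.shape)
    m=(abs(t[...,0])<.03)&(abs(t[...,1])<.07)&(d<.155); q=t[m]
    for sg in (-1,1):
        a=q[q[:,1]*sg>0]; print('finger',sg,len(a),'tool z 99%',np.percentile(a[:,2],99).round(4),'y',np.percentile(a[:,1],[2,98]).round(4),'x',np.percentile(a[:,0],[2,98]).round(4), 'world z low',np.percentile(W[m][q[:,1]*sg>0][:,2],1).round(4))
E
python3 - <<'E'
from h import *
st(); tips()
E
```

```text
t 5.25 p [ 0.5842 -0.3132  0.0507] x [-0.199  0.98  -0.   ] y [0.98  0.199 0.   ] q [-0.64  0.41  1.71 -0.    1.03 -0.84] F [-0.5  0.6  0.3] open 0.2986101927011292 ff 0.0
finger -1 20681 tool z 99% -0.0484 y [-0.0591 -0.0019] x [-0.0084  0.0208] world z low 0.0991
finger 1 20962 tool z 99% -0.0485 y [0.002  0.0604] x [-0.0083  0.0208] world z low 0.0992
```

Call:
carry_out(deltas=[0,0,-0.01,0,0,0,0,0,-0.01,0,0,0,0,0,-0.01,0,0,0], grip=60)

```text
time: 5.68
eef_pos: [0.5843, -0.3133, 0.061]
tcp_rot: [0.633, 0.774, 0.0, 0.0]
contact_force: [-0.3, -0.8, 0.6]
opening: 0.601
finger_force: 0.0
```

Run:
```python
from h import *
st(); tips()
p,d,K,T=cam('scene'); save('s2',p[40:240,200:400],3)
W=cloud(d,K,T);m=(abs(W[...,0]-.585)<.08)&(abs(W[...,1]+.31)<.03)&(W[...,2]>.065);print(np.nanmin(W[m],0),m.sum())
```

```text
t 5.675 p [ 0.5843 -0.3133  0.061 ] x [-0.199  0.98  -0.001] y [0.98  0.199 0.   ] q [-0.64  0.39  1.7   0.    1.05 -0.84] F [-0.3 -0.8  0.6] open 0.6012202157151139 ff 0.0
finger -1 20095 tool z 99% -0.0486 y [-0.0614 -0.0018] x [-0.0081  0.0207] world z low 0.1093
finger 1 20407 tool z 99% -0.0486 y [0.0019 0.0629] x [-0.008   0.0207] world z low 0.1093
[ 0.59292721 -0.31569597  0.06647172] 365
```

View pics/s2.png

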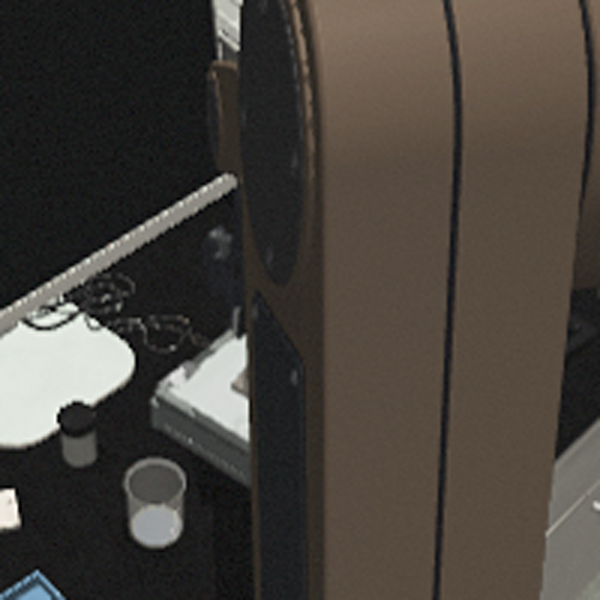

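The scene view is blocked by the arm, but the lid with the block is visible at (235,370). I'll go lower in small guarded steps.

Call:
carry_out(deltas=[0,0,0.01,0,0,0,0,0,0.016,0,0,0,0,0,0.016,0,0,0])

```text
time: 6.15
eef_pos: [0.5833, -0.3125, 0.0431]
tcp_rot: [0.633, 0.774, -0.0, -0.001]
contact_force: [-0.0, 0.2, 1.0]
opening: 0.601
finger_force: 0.0
```

Run:
```python
from h import *
st(); p,d,K,T=cam('wrist'); W=cloud(d,K,T); s=ctrl.get_state()
t=R.from_quat(s['tcp_rot']).inv().apply((W-np.array(s['eef_pos'])).reshape(-1,3)).reshape(W.shape)
np.savez('w4',p=p,d=d,K=K,T=T)
save('w4',p[150:330,130:390],2.5)
for v in range(200,270,5): print(v,[(t[v,u]*1000).round(0).astype(int).tolist() if d[v,u]>0 else 0 for u in (190,195,200,205,210,215,220)])
```

```text
t 6.15 p [ 0.5833 -0.3125  0.0431] x [-0.199  0.98   0.002] y [ 0.98   0.199 -0.002] q [-0.64  0.42  1.71 -0.    1.02 -0.84] F [-0.   0.2  1. ] open 0.6006160273711385 ff 0.0
200 [[18, -43, -7], [18, -40, -7], [19, -36, -7], [18, -33, -6], [19, -30, -7], [18, -26, -7], [19, -23, -7]]
205 [[15, -43, -7], [15, -40, -6], [15, -37, -6], [15, -33, -6], [15, -30, -6], [15, -26, -7], [15, -23, -6]]
210 [[11, -44, -7], [11, -40, -6], [11, -37, -7], [12, -33, -8], [11, -30, -7], [11, -27, -7], [11, -23, -7]]
215 [[8, -44, -7], [7, -41, -6], [8, -37, -8], [8, -33, -8], [8, -30, -7], [7, -27, -5], [8, -23, -7]]
220 [[4, -44, -7], [4, -41, -6], [4, -37, -7], [4, -34, -6], [4, -30, -6], [4, -27, -6], [4, -23, -7]]
225 [[0, -44, -7], [0, -41, -6], [0, -37, -7], [0, -34, -6], [0, -31, -6], [0, -27, -7], [0, -24, -6]]
230 [[-4, -45, -7], [-4, -42, -5], [12, -30, -40], [13, -27, -42], [-3, -31, -7], [-4, -27, -6], [-4, -24, -7]]
235 [[-7, -45, -7], [12, -32, -46], [12, -29, -47], [12, -26, -46], [8, -25, -38], [-8, -28, -5], [-7, -24, -7]]
240 [[8, -35, -45], [12, -30, -53], [12, -28, -53], [12, -25, -53], [5, -25, -39], [-11, -27, -7], [-11, -24, -7]]
245 [[12, -32, -58], [13, -29, -59], [13, -26, -59], [10, -25, -53], [2, -25, -39], [-16, -28, -5], [-16, -24, -5]]
250 [[12, -30, -63], [12, -28, -63], [13, -26, -64], [7, -25, -55], [-1, -25, -40], [-19, -28, -7], [-20, -24, -6]]
255 [[12, -29, -68], [12, -27, -68], [11, -25, -65], [5, -25, -55], [-4, -25, -41], [-23, -28, -7], [-23, -24, -7]]
260 [[12, -29, -71], [12, -26, -72], [8, -26, -65], 0, [-6, -25, -43], [-27, -28, -7], [-28, -25, -7]]
265 [[11, -28, -75], [11, -26, -75], [7, -25, -68], [-1, -25, -56], [-9, -25, -42], [-32, -28, -7], [-32, -25, -6]]
```

View pics/w4.png

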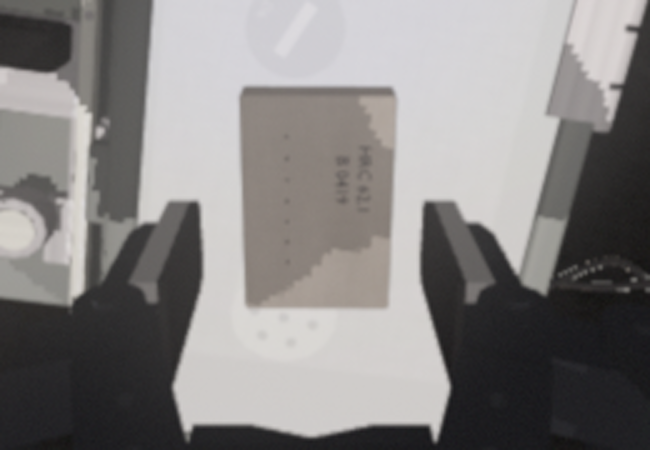

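Fingers at (170,250) and (460,250) straddle the block at (318,195). Depth puts the finger ends about 37 mm short of the nominal TCP. I'll check where the gripper body starts.

Run:
```python
from h import *
f=np.load('w4.npz'); d=f['d']; W=cloud(d,f['K'],f['T']); s=ctrl.get_state()
t=R.from_quat(s['tcp_rot']).inv().apply((W-np.array(s['eef_pos'])).reshape(-1,3)).reshape(W.shape)
for v in range(280,384,8): print(v,[(t[v,u]*1000).round(0).astype(int).tolist() if d[v,u]>0 else 0 for u in (60,100,140,180,200,230,256,280)])
m=(t[...,2]<-.03)&(abs(t[...,1])<.033)
for sg in (-1,1): 
    q=t[m&(t[...,1]*sg>0)]; print(sg,np.sort(q[:,2])[-5:], np.percentile(q[:,2],99.5))
```

```text
280 [[-76, -183, 38], [-81, -150, 45], [9, -47, -82], [13, -28, -88], [0, -25, -69], [-45, -18, -6], [-45, 2, -6], [-44, 19, -8]]
288 [[-85, -184, 38], [12, -58, -92], [8, -45, -87], [14, -27, -94], [-4, -25, -70], [-52, -18, -6], [-52, 2, -6], [-52, 20, -6]]
296 [[-99, -192, 45], [13, -54, -97], [8, -43, -91], [18, -24, -103], [-8, -25, -71], [-60, -18, -6], [-58, 2, -7], [-59, 20, -6]]
304 [[-108, -194, 44], [14, -52, -102], [5, -44, -91], [18, -23, -107], [-67, -42, -6], [-67, -18, -6], [-66, 2, -6], [-66, 20, -7]]
312 [[-118, -196, 44], [13, -50, -105], [1, -44, -91], [18, -22, -111], [18, -16, -111], [-74, -19, -6], [-74, 2, -6], [-73, 20, -7]]
320 [[13, -61, -108], [12, -49, -107], [-2, -44, -93], [18, -21, -114], [19, -15, -114], [12, -7, -107], [-81, 2, -7], [11, 9, -107]]
328 [[14, -58, -112], [10, -49, -108], [-7, -45, -91], [18, -20, -117], [18, -15, -116], [13, -7, -111], [12, 1, -110], [12, 8, -111]]
336 [[14, -56, -116], [6, -50, -108], [-149, -119, 45], [18, -20, -119], [19, -14, -120], [13, -7, -115], [12, 1, -114], [13, 8, -114]]
344 [[14, -54, -118], [4, -49, -109], [-160, -121, 45], [18, -19, -122], [18, -14, -122], [12, -7, -117], [12, 1, -117], [13, 8, -117]]
352 [[13, -52, -120], [2, -49, -110], [-170, -122, 44], [19, -18, -126], [20, -13, -127], [12, -6, -119], [13, 1, -120], [13, 7, -120]]
360 [[12, -52, -121], [-1, -50, -110], [-181, -123, 45], [21, -17, -129], [20, -12, -129], [11, -6, -121], [12, 1, -121], [12, 7, -121]]
368 [[9, -52, -122], [-4, -50, -110], [-179, -118, 33], [21, -16, -131], [20, -12, -131], [12, -6, -124], [13, 1, -124], [12, 7, -124]]
376 [[12, -48, -126], [-7, -50, -111], [12, -28, -126], [21, -16, -133], [20, -12, -132], [13, -6, -126], 0, [12, 7, -126]]
-1 [-0.03728401 -0.03717103 -0.03716543 -0.03701514 -0.03649331] -0.040928018287599385
1 [-0.03740356 -0.03713502 -0.03705631 -0.03662789 -0.03617126] -0.04102950794272442
```

The whole gripper sits about 33 mm behind the reported TCP: body and tips are both shifted, and it is centred laterally. I'll plan with tip z = reported z + 0.037.

Call:
carry_out(deltas=[0,0,0.01,0,0,0,0,0,0.02,0,0,0,0,0,0.02,0,0,0,0,0,0.02,0,0,0])

```text
time: 6.7
eef_pos: [0.5842, -0.3132, 0.0245]
tcp_rot: [0.633, 0.774, -0.0, -0.0]
contact_force: [0.5, 0.2, 0.4]
opening: 0.6
finger_force: 0.0
```

```bash
cat >> h.py <<'E'
def tipz():
    s=ctrl.get_state(); p,d,K,T=cam('wrist'); W=cloud(d,K,T)
    t=R.from_quat(s['tcp_rot']).inv().apply((W-np.array(s['eef_pos'])).reshape(-1,3)).reshape(W.shape)
    o=s['opening']*.0425
    for sg in (-1,1):
        y=t[...,1]*sg; q=W[(y>o-.001)&(y<o+.009)&(t[...,0]>.0085)&(t[...,0]<.014)&(t[...,2]<-.025)&(t[...,2]>-.08)][:,2]
        print('tip',sg,len(q),np.sort(q)[:60:12].round(4))
E
python3 - <<'E'
from h import *
st();tipz()
E
```

```text
t 6.7 p [ 0.5842 -0.3132  0.0245] x [-0.199  0.98   0.   ] y [ 0.98   0.199 -0.   ] q [-0.64  0.44  1.71 -0.    0.99 -0.84] F [0.5 0.2 0.4] open 0.5999460380618045 ff 0.0
tip -1 780 [0.0496 0.0498 0.0499 0.0501 0.0503]
tip 1 768 [0.0497 0.0498 0.0501 0.0502 0.0503]
```

Call:
carry_out(deltas=[0,0,0.006,0,0,0,0,0,0.006,0,0,0])

```text
time: 7.0
eef_pos: [0.5838, -0.3128, 0.018]
tcp_rot: [0.633, 0.774, -0.0, -0.001]
contact_force: [0.0, -0.0, 0.8]
opening: 0.601
finger_force: 0.0
```

Call:
carry_out(deltas=[0,0,0,0,0,0,0,0,0,0,0,0,0,0,0,0,0,0,0,0,0,0,0,0], grip=35, grip_force=50)

```text
time: 7.5
eef_pos: [0.5842, -0.3131, 0.0188]
tcp_rot: [0.633, 0.774, 0.0, -0.0]
contact_force: [-1.3, 0.3, 2.6]
opening: 0.45
finger_force: 50.3
```

Call:
carry_out(deltas=[0,0,-0.02,0,0,0,0,0,-0.045,0,0,0,0,0,-0.045,0,0,0])

```text
time: 7.88
eef_pos: [0.5862, -0.3147, 0.0673]
tcp_rot: [0.633, 0.774, 0.0, 0.004]
contact_force: [-0.4, -0.5, -1.1]
opening: 0.446
finger_force: 50.7
```

Run:
```python
from h import *
st(); go([.475,-.225,.06],np.radians(11.3)); go([.475,-.225,-.02],np.radians(11.3))
```

```text
t 7.875 p [ 0.5862 -0.3147  0.0673] x [-0.199  0.98  -0.005] y [0.98  0.199 0.005] q [-0.64  0.39  1.7  -0.    1.05 -0.84] F [-0.4 -0.5 -1.1] open 0.4461815155614327 ff 50.7317841053009
 shift [ 0.1101 -0.0912  0.0063] turn [0.005 0.005 0.003] |d| 0.143
 shift [ 0.1105 -0.0916  0.0863] turn [0.005 0.005 0.003] |d| 0.167
```

Call:
carry_out(deltas=[0.036,-0.03,0,0,0,0,0.072,-0.06,0,0,0,0,0.108,-0.09,0,0,0,0,0.108,-0.09,0.03,0,0,0,0.108,-0.09,0.03,0,0,0])

```text
time: 8.5
eef_pos: [0.472, -0.2233, 0.0311]
tcp_rot: [0.633, 0.774, -0.0, -0.003]
contact_force: [0.7, 0.0, -1.6]
opening: 0.452
finger_force: 50.9
```

Run:
```python
from h import *
st(); p,d,K,T=cam('top'); W=cloud(d,K,T); m=(abs(W[...,0]-.475)<.1)&(abs(W[...,1]+.225)<.08)&(W[...,2]>.08); print(W[m].min(0),W[m].max(0))
```

```text
t 8.5 p [ 0.472  -0.2233  0.0311] x [-0.199  0.98   0.004] y [ 0.98   0.199 -0.004] q [-0.64  0.16  2.06 -0.    0.93 -0.84] F [ 0.7  0.  -1.6] open 0.4523141125275541 ff 50.891262888908386
[ 0.375033   -0.29086888  0.12208172] [ 0.53533394 -0.1450138   0.47040674]
```

Call:
carry_out(deltas=[0,0,0.02,0,0,0,0,0,0.04,0,0,0,0,0,0.052,0,0,0,0,0,0.056,0,0,0,0,0,0.056,0,0,0])

```text
time: 9.18
eef_pos: [0.4749, -0.2255, -0.022]
tcp_rot: [0.633, 0.774, 0.0, 0.0]
contact_force: [-0.1, -0.4, -2.1]
opening: 0.451
finger_force: 50.9
```

Run:
```python
from h import *
st()
```

```text
t 9.175 p [ 0.4749 -0.2255 -0.022 ] x [-0.199  0.98  -0.   ] y [0.98  0.199 0.   ] q [-0.64  0.26  2.07  0.    0.82 -0.84] F [-0.1 -0.4 -2.1] open 0.45064057895874216 ff 50.898011326789856
```

Call:
carry_out(deltas=[0,0,0.005,0,0,0,0,0,0.008,0,0,0,0,0,0.0095,0,0,0,0,0,0.0095,0,0,0])

```text
time: 9.68
eef_pos: [0.4745, -0.2252, -0.0319]
tcp_rot: [0.633, 0.774, -0.0, 0.0]
contact_force: [-1.1, -1.1, -1.4]
opening: 0.445
finger_force: 50.9
```

Call:
carry_out(deltas=[0,0,0.001,0,0,0,0,0,0.001,0,0,0])

```text
time: 9.93
eef_pos: [0.4746, -0.2252, -0.032]
tcp_rot: [0.633, 0.774, -0.0, -0.0]
contact_force: [-2.6, 1.7, 5.9]
opening: 0.448
finger_force: 51.7
```

Call:
carry_out(deltas=[0,0,0,0,0,0,0,0,0,0,0,0,0,0,0,0,0,0], grip=65)

```text
time: 10.3
eef_pos: [0.4746, -0.2252, -0.033]
tcp_rot: [0.633, 0.774, 0.0, 0.0]
contact_force: [0.7, -0.1, -0.2]
opening: 0.653
finger_force: 0.0
```

Call:
carry_out(deltas=[0,0,-0.02,0,0,0,0,0,-0.05,0,0,0,0,0,-0.1,0,0,0,0,0,-0.12,0,0,0,0,0,-0.12,0,0,0])

```text
time: 10.92
eef_pos: [0.4759, -0.2262, 0.0892]
tcp_rot: [0.633, 0.774, 0.0, 0.002]
contact_force: [-0.3, 0.0, -1.0]
opening: 0.649
finger_force: 0.0
```

Run:
```python
from h import *
st()
p,d,K,T=cam('wrist'); save('w5',p,1.3); np.savez('w5',p=p,d=d,K=K,T=T); W=cloud(d,K,T);x,y,z=W[...,0],W[...,1],W[...,2]
def comps(m,l,mn=80):
    k,lab,s_,_=cv2.connectedComponentsWithStats(m.astype(np.uint8),connectivity=4)
    for i in range(1,k):
        if s_[i,4]>=mn:
            q=lab==i;c,(w,h),a=cv2.minAreaRect(np.float32(W[q][:,:2]*1000)); print(l,s_[i,4],np.round(c,1),round(w,1),round(h,1),round(a,1),'z',np.median(z[q]).round(4))
comps((z>.005)&(z<.014)&(x<.53)&(x>.42)&(y<-.15),'blk'); comps((z>.040)&(z<.055)&(x<.53),'latch'); comps((z>.044)&(z<.055)&(x>.45),'lid')
for n in ('specimen_mid','desiccant_can_mid','thumb_piece','button_top'):
    for r in ctrl.find_in('wrist',n)[:3]: print(n,np.round(r['uv']),round(r['score'],2),ray(r['uv'],.026,K,T).round(4))
```

```text
t 10.925 p [ 0.4759 -0.2262  0.0892] x [-0.199  0.98  -0.004] y [0.98  0.199 0.003] q [-0.64  0.08  2.03 -0.    1.03 -0.84] F [-0.3  0.  -1. ] open 0.6485799345504086 ff 0.0
blk 2323 [ 475.6 -225.2] 39.9 62.0 11.5 z 0.0093
blk 210 [ 507.3 -269.9] 56.2 24.6 36.8 z 0.0096
latch 133 [ 419.8 -142. ] 29.8 9.9 68.4 z 0.0483
latch 935 [ 525.6 -290.4] 116.6 8.8 90.0 z 0.0511
latch 395 [ 498.  -288.3] 24.1 13.0 5.9 z 0.0491
latch 295 [ 501.3 -343.6] 18.5 19.7 11.6 z 0.0451
lid 267 [ 542.6 -139.2] 16.4 47.1 7.2 z 0.0496
lid 554 [ 571.3 -135.4] 27.4 48.0 7.9 z 0.0497
lid 490 [ 668.  -151.5] 15.7 35.2 7.6 z 0.0496
lid 6949 [ 591.1 -286. ] 143.1 115.3 3.4 z 0.0511
lid 340 [ 498.1 -288.3] 24.0 13.0 5.9 z 0.0494
lid 233 [ 501.2 -343.8] 18.7 18.4 60.9 z 0.0453
lid 1437 [ 630.1 -369. ] 32.2 93.0 46.8 z 0.0505
desiccant_can_mid [263. 268.] 0.31 [ 0.5015 -0.3039  0.026 ]
thumb_piece [261. 269.] 0.86 [ 0.4999 -0.3049  0.026 ]
button_top [253. 309.] 0.67 [ 0.5015 -0.3566  0.026 ]
button_top [338. 257.] 0.28 [ 0.5751 -0.2759  0.026 ]
```

View pics/w5.png

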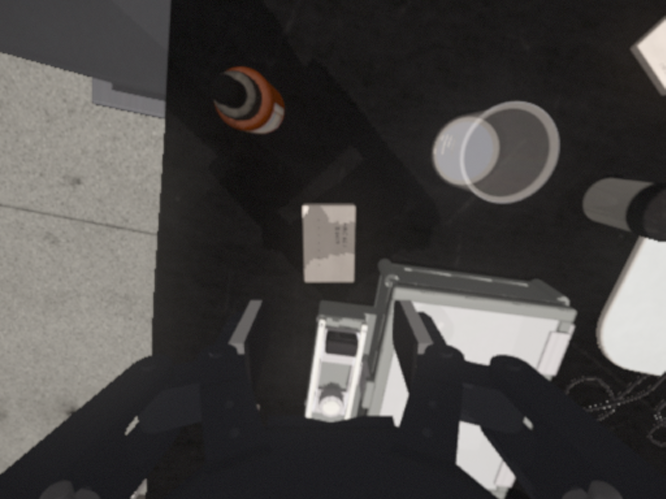

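The block lies flat on the bench at (329,244). The thumb piece is at (341,343) and the button at (332,402). Next I'll close the gripper and go outside the thumb piece.

Run:
```python
from h import *
go([.4965,-.263,.05],.061)
```

```text
shift [-0.0425  0.015   0.0351] turn [-0.003 -0.002  0.139] |d| 0.057
```

Call:
carry_out(deltas=[-0.02,0.007,0.01,0,0,0.07,-0.041,0.014,0.025,0,0,0.138,-0.041,0.014,0.035,0,0,0.138,-0.041,0.014,0.035,0,0,0.138], grip=0, grip_force=40)

```text
time: 11.68
eef_pos: [0.4948, -0.2611, 0.05]
tcp_rot: [0.685, 0.729, -0.0, -0.002]
contact_force: [0.0, 0.2, -0.5]
opening: 0.004
finger_force: 0.0
```

Run:
```python
from h import *
st(); s=ctrl.get_state()
p,d,K,T=cam('wrist'); W=cloud(d,K,T); t=R.from_quat(s['tcp_rot']).inv().apply((W-np.array(s['eef_pos'])).reshape(-1,3)).reshape(W.shape)
m=(abs(t[...,1])<.01)&(t[...,0]<.02)&(t[...,0]>-.01)&(W[...,2]>.062); print('tip tool z',np.sort(t[m][:,2])[-8::2].round(4),'x',np.percentile(t[m][:,0],[5,50,95]).round(4))
m2=(W[...,2]>.046)&(W[...,2]<.055)&(W[...,0]<.52)&(W[...,1]<-.27)&(W[...,1]>-.31);print(m2.sum(), cv2.minAreaRect(np.float32(W[m2][:,:2]*1000)) if m2.sum() else 0)
go([.4965,-.263,.007],.061)
```

```text
t 11.675 p [ 0.4948 -0.2611  0.05  ] x [-0.063  0.998  0.003] y [ 0.998  0.063 -0.004] q [-0.67  0.21  1.96  0.    0.98 -0.73] F [ 0.   0.2 -0.5] open 0.003697855345227579 ff 0.0
tip tool z [-0.0375 -0.0372 -0.0371 -0.0369] x [0.0009 0.0126 0.0187]
0 0
 shift [-0.0017  0.0012  0.0439] turn [-0.002 -0.002  0.002] |d| 0.044
```

Call:
carry_out(deltas=[0,0.001,0.025,0,0,0,0,0.001,0.045,0,0,0,0,0.001,0.045,0,0,0])

```text
time: 12.1
eef_pos: [0.4958, -0.261, 0.0052]
tcp_rot: [0.685, 0.729, -0.0, -0.002]
contact_force: [0.2, -0.6, 0.4]
opening: 0.003
finger_force: 0.0
```

Call:
carry_out(deltas=[-0.01,0,0,0,0,0,-0.015,0,0,0,0,0,-0.02,0,0,0,0,0,-0.022,0,0,0,0,0,-0.022,0,0,0,0,0])

```text
time: 12.72
eef_pos: [0.499, -0.2852, 0.0075]
tcp_rot: [0.685, 0.729, -0.0, 0.001]
contact_force: [-0.1, 0.9, 0.4]
opening: 0.002
finger_force: 0.0
```

Run:
```python
from h import *
st(); p,d,K,T=cam('wrist'); W=cloud(d,K,T)
m2=(W[...,2]>.0465)&(W[...,2]<.055)&(W[...,0]<.517)&(W[...,1]<-.27);print(m2.sum(),W[m2].min(0),W[m2].max(0))
```

```text
t 12.725 p [ 0.499  -0.2852  0.0075] x [-0.062  0.998 -0.001] y [0.998 0.062 0.001] q [-0.7   0.3   1.94 -0.    0.9  -0.76] F [-0.1  0.9  0.4] open 0.0024779090611601307 ff 0.0
264 [ 0.48569813 -0.33854271  0.04654777] [ 0.51229561 -0.27176613  0.05496818]
```

Call:
carry_out(deltas=[-0.003,0,0,0,0,0,-0.005,0,0,0,0,0,-0.005,0,0,0,0,0])

```text
time: 13.15
eef_pos: [0.499, -0.2896, 0.0071]
tcp_rot: [0.685, 0.729, -0.0, 0.0]
contact_force: [0.4, 0.3, 0.4]
opening: 0.0
finger_force: 0.6
```

Run:
```python
from h import *
st(); p,d,K,T=cam('wrist'); save('w6',p[180:384,100:420],2.4)
```

```text
t 13.15 p [ 0.499  -0.2896  0.0071] x [-0.062  0.998 -0.   ] y [ 0.998  0.062 -0.   ] q [-0.7   0.3   1.94 -0.    0.9  -0.76] F [0.4 0.3 0.4] open 0.0002275891936934177 ff 0.6100670155137777
```

View pics/w6.png

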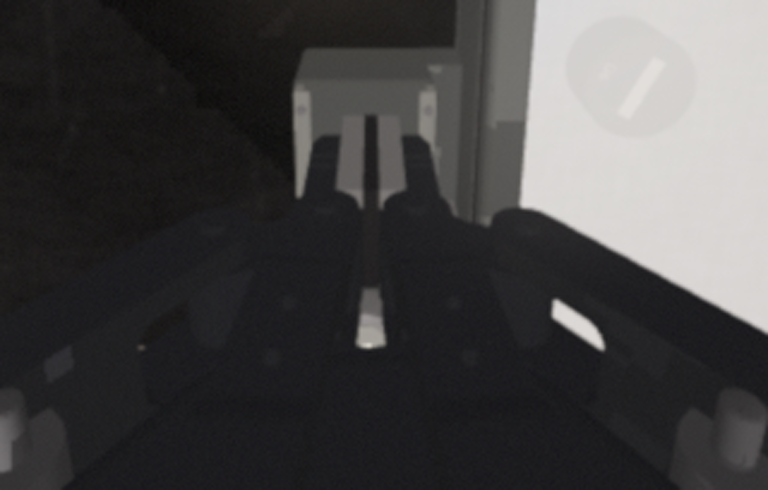

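The fingers (370,170) sit between the rails in front of the thumb piece. I'll push on until the force rises at the stop.

Call:
carry_out(deltas=[-0.0015,0,0,0,0,0,-0.003,0,0,0,0,0,-0.003,0,0,0,0,0])

```text
time: 13.58
eef_pos: [0.4992, -0.2926, 0.0071]
tcp_rot: [0.685, 0.729, -0.0, 0.0]
contact_force: [-0.3, 2.1, 1.5]
opening: -0.002
finger_force: 0.7
```

Call:
carry_out(deltas=[-0.0015,0,0,0,0,0,-0.002,0,0,0,0,0,-0.002,0,0,0,0,0])

```text
time: 13.95
eef_pos: [0.4992, -0.2931, 0.0071]
tcp_rot: [0.685, 0.729, 0.001, -0.001]
contact_force: [-0.6, 5.3, 3.1]
opening: 0.001
finger_force: 2.8
```

The tab is at its stop. I'll back off, rise, and check it.

Call:
carry_out(deltas=[0.006,0,0,0,0,0,0.008,0,-0.03,0,0,0,0.03,0,-0.07,0,0,0,0.03,0,-0.08,0,0,0,0.03,0,-0.08,0,0,0])

```text
time: 14.58
eef_pos: [0.4979, -0.2653, 0.0877]
tcp_rot: [0.685, 0.729, -0.0, 0.001]
contact_force: [-0.5, -0.7, -0.7]
opening: -0.001
finger_force: 0.0
```

Run:
```python
from h import *
st(); p,d,K,T=cam('wrist'); W=cloud(d,K,T);x,y,z=W[...,0],W[...,1],W[...,2]; save('w7',p[180:384,100:420],2.4)
k,lab,s_,_=cv2.connectedComponentsWithStats(((z>.041)&(z<.055)&(x<.517)&(x>.47)&(y<-.24)).astype(np.uint8),connectivity=4)
for i in range(1,k):
    if s_[i,4]>60: q=lab==i; print(s_[i,4],cv2.minAreaRect(np.float32(W[q][:,:2]*1000)),np.median(z[q]))
go([.5013,-.3436,.04],.061)
for n in ('thumb_piece','button_top'):
    for r in ctrl.find_in('wrist',n)[:2]: print(n,np.round(r['uv']),round(r['score'],2),ray(r['uv'],.048,K,T).round(4))
```

```text
t 14.575 p [ 0.4979 -0.2653  0.0877] x [-0.062  0.998 -0.002] y [0.998 0.062 0.001] q [-0.67  0.16  1.94 -0.    1.04 -0.73] F [-0.5 -0.7 -0.7] open -0.0008574358059208158 ff 0.0
 shift [-0.0789 -0.0007  0.0465] turn [-0.     0.     0.001] |d| 0.092
```

Call:
carry_out(deltas=[-0.04,0,0,0,0,0,-0.079,-0.001,0.02,0,0,0,-0.079,-0.001,0.046,0,0,0,-0.079,-0.001,0.046,0,0,0])

```text
time: 15.22
eef_pos: [0.4987, -0.3419, 0.0368]
tcp_rot: [0.685, 0.728, 0.0, -0.004]
contact_force: [-0.2, -0.3, 0.1]
opening: 0.001
finger_force: 0.0
```

Run:
```python
from h import *
st(); p,d,K,T=cam('wrist'); W=cloud(d,K,T);x,y,z=W[...,0],W[...,1],W[...,2]
k,lab,s_,_=cv2.connectedComponentsWithStats(((z>.041)&(z<.055)&(x<.517)&(x>.47)&(y<-.24)).astype(np.uint8),connectivity=4)
for i in range(1,k):
    if s_[i,4]>60: q=lab==i; print(s_[i,4],cv2.minAreaRect(np.float32(W[q][:,:2]*1000)),np.median(z[q]))
go([.5013,-.3436,.012],.061)
```

```text
t 15.225 p [ 0.4987 -0.3419  0.0368] x [-0.061  0.998  0.006] y [ 0.998  0.061 -0.006] q [-0.77  0.32  1.85 -0.    0.98 -0.83] F [-0.2 -0.3  0.1] open 0.0011257158708639426 ff 0.0
750 ((498.87744140625, -307.9560852050781), (23.348739624023438, 12.386161804199219), 3.5225374698638916) 0.04952696832233071
304 ((502.625, -340.5344543457031), (11.589253425598145, 19.456897735595703), 70.7781982421875) 0.04519373248824288
 shift [-0.0013  0.0015  0.0266] turn [-0.004 -0.004  0.   ] |d| 0.027
```

The thumb piece moved about 20 mm. Now I'll press the button.

Call:
carry_out(deltas=[-0.001,0.001,0.014,0,0,0,-0.001,0.001,0.024,0,0,0,-0.001,0.001,0.024,0,0,0])

```text
time: 15.65
eef_pos: [0.5019, -0.3435, 0.016]
tcp_rot: [0.685, 0.729, -0.0, -0.001]
contact_force: [0.2, 0.7, -0.6]
opening: -0.004
finger_force: 0.0
```

Call:
carry_out(deltas=[0,0,0.003,0,0,0,0,0,0.006,0,0,0,0,0,0.006,0,0,0])

```text
time: 16.02
eef_pos: [0.5027, -0.3445, 0.0115]
tcp_rot: [0.685, 0.729, 0.0, 0.0]
contact_force: [-0.9, 0.6, 0.3]
opening: 0.003
finger_force: 0.0
```

Call:
carry_out(deltas=[0,0,0.002,0,0,0,0,0,0.004,0,0,0,0,0,0.004,0,0,0])

```text
time: 16.4
eef_pos: [0.5027, -0.3446, 0.0075]
tcp_rot: [0.685, 0.729, 0.0, 0.0]
contact_force: [-0.0, 1.5, 4.3]
opening: -0.0
finger_force: 2.2
```

Call:
carry_out(deltas=[0,0,0.0015,0,0,0,0,0,0.0025,0,0,0,0,0,0.0025,0,0,0])

```text
time: 16.77
eef_pos: [0.5028, -0.3446, 0.0059]
tcp_rot: [0.685, 0.729, -0.0, 0.0]
contact_force: [-1.7, 2.8, 9.4]
opening: -0.0
finger_force: 3.9
```

Call:
carry_out(deltas=[0,0,-0.01,0,0,0,0,-0.03,-0.02,0,0,0,0,-0.08,-0.03,0,0,0,0.03,-0.1,-0.03,0,0,0,0.06,-0.1,-0.04,0,0,0])

```text
time: 17.4
eef_pos: [0.3964, -0.2892, 0.0432]
tcp_rot: [0.686, 0.728, 0.0, -0.002]
contact_force: [1.8, 0.6, 0.3]
opening: -0.002
finger_force: 0.0
```

Call:
carry_out(deltas=[0.03,0,-0.05,0,0,0,0.06,0,-0.1,0,0,0,0.06,0,-0.14,0,0,0,0.06,0,-0.14,0,0,0], grip=60)

```text
time: 17.9
eef_pos: [0.3969, -0.232, 0.1885]
tcp_rot: [0.685, 0.729, -0.0, 0.004]
contact_force: [0.2, -0.2, -0.2]
opening: 0.601
finger_force: 0.0
```

Run:
```python
from h import *
st(); p,d,K,T=cam('top'); W=cloud(d,K,T);x,y,z=W[...,0],W[...,1],W[...,2]
m=(x>.5)&(x<.75)&(y<-.21)&(y>-.43)&(z>.06); print('lid pts',m.sum(),np.percentile(W[m],[1,99],0).round(3))
big=p[90:260,160:400]; save('t2',big,2.5)
m=ctrl.find_in('top','specimen_mid')
for n in ('specimen_mid','desiccant_can_mid','lid'):
    for r in ctrl.find_in('top',n)[:4]: u=np.round(r['uv']).astype(int); print(n,u,round(r['score'],2),W[u[1],u[0]].round(4))
```

```text
t 17.9 p [ 0.3969 -0.232   0.1885] x [-0.063  0.998 -0.006] y [0.998 0.063 0.006] q [-0.75 -0.2   2.1  -0.    1.24 -0.81] F [ 0.2 -0.2 -0.2] open 0.6008258810154424 ff 0.0
lid pts 1330 [[ 0.643 -0.404  0.061]
 [ 0.675 -0.227  0.188]]
specimen_mid [296 179] 0.68 [ 0.5766 -0.2754  0.0269]
desiccant_can_mid [337 175] 0.77 [ 0.5871 -0.3704  0.0334]
lid [318 136] 0.61 [ 0.6648 -0.3146  0.0995]
```

View pics/t2.png

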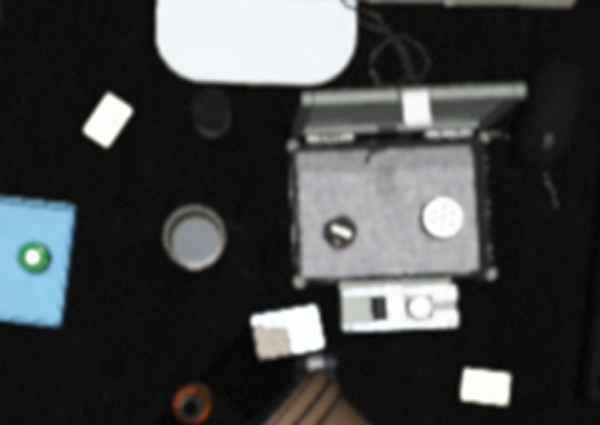

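The top view shows the lid open, the specimen at (340,232), the can at (441,217) and the block on the bench at (288,332). I'll move over the specimen.

Call:
carry_out(deltas=[0,0.04,0,0,0,0,-0.01,0.09,0.01,0,0,0,-0.03,0.14,0.03,0,0,0,-0.05,0.178,0.05,0,0,0,-0.05,0.178,0.06,0,0,0])

```text
time: 18.77
eef_pos: [0.576, -0.2696, 0.1198]
tcp_rot: [0.685, 0.729, -0.001, -0.003]
contact_force: [0.5, -0.1, -0.3]
opening: 0.601
finger_force: 0.0
```

Run:
```python
from h import *
p,d,K,T=cam('top'); W=cloud(d,K,T);x,y,z=W[...,0],W[...,1],W[...,2]
m=(x>.6)&(x<.78)&(y<-.33)&(y>-.43)&(z>.06)
for a in (.06,.09,.12,.15,.18): q=W[m&(z>a)&(z<a+.03)]; print('lid z',a,len(q),q[:,0].min().round(3) if len(q) else 0,q[:,0].max().round(3) if len(q) else 0)
st(); p,d,K,T=cam('wrist'); W=cloud(d,K,T);x,y,z=W[...,0],W[...,1],W[...,2]; np.savez('w8',p=p,d=d,K=K,T=T)
k,lab,s_,_=cv2.connectedComponentsWithStats(((z>.019)&(z<.038)&(x<.64)&(x>.535)&(y<-.24)&(y>-.40)).astype(np.uint8),connectivity=4)
for i in range(1,k):
    if s_[i,4]>60: q=lab==i; print(s_[i,4],cv2.minEnclosingCircle(np.float32(W[q][:,:2]*1000)),np.median(W[q],0))
for r in ctrl.find_in('wrist','specimen_mid')[:2]: print(np.round(r['uv']),r['score'],ray(r['uv'],.026,K,T))
```

```text
lid z 0.06 114 0.669 0.682
lid z 0.09 277 0.677 0.763
lid z 0.12 636 0.685 0.77
lid z 0.15 651 0.694 0.776
lid z 0.18 388 0.773 0.78
t 18.825 p [ 0.5742 -0.2686  0.1191] x [-0.062  0.998  0.005] y [ 0.998  0.062 -0.007] q [-0.6   0.27  1.74 -0.    1.14 -0.66] F [-1.4  0.9 -0.6] open 0.6005810563330962 ff 0.0
620 ((571.2854614257812, -273.54736328125), 15.112492561340332) [ 0.57135354 -0.27260159  0.02524479]
773 ((586.2189331054688, -367.4360656738281), 18.161144256591797) [ 0.58574793 -0.3643489   0.02994304]
[252. 188.] 0.84 [ 0.57129431 -0.27069588  0.026     ]
```

Call:
carry_out(deltas=[-0.004,-0.002,0.03,0,0,0,-0.004,-0.002,0.06,0,0,0,-0.004,-0.002,0.06,0,0,0,-0.004,-0.002,0.06,0,0,0])

```text
time: 19.42
eef_pos: [0.5747, -0.2742, 0.0668]
tcp_rot: [0.685, 0.729, 0.0, 0.001]
contact_force: [0.7, -0.2, 0.0]
opening: 0.597
finger_force: 0.0
```

```bash
cat > sp.py <<'E'
from h import *
st(); p,d,K,T=cam('wrist'); W=cloud(d,K,T);x,y,z=W[...,0],W[...,1],W[...,2]
k,lab,s_,_=cv2.connectedComponentsWithStats(((z>.020)&(z<.038)&(x<.64)&(x>.535)&(y<-.24)&(y>-.40)).astype(np.uint8),connectivity=4)
for i in range(1,k):
    if s_[i,4]>60: q=lab==i; print(s_[i,4],cv2.minEnclosingCircle(np.float32(W[q][:,:2]*1000)),np.median(W[q],0))
go([.5735,-.2735,-.025],.061)
E
python3 sp.py
```

```text
t 19.425 p [ 0.5747 -0.2742  0.0668] x [-0.062  0.998 -0.002] y [0.998 0.062 0.002] q [-0.6   0.33  1.77  0.    1.04 -0.67] F [ 0.7 -0.2  0. ] open 0.5965952771009797 ff 0.0
919 ((571.2528686523438, -273.7099914550781), 15.118156433105469) [ 0.57128477 -0.27267843  0.02525917]
1090 ((586.054443359375, -367.64959716796875), 18.16208839416504) [ 0.58563303 -0.36381107  0.02998434]
 shift [ 0.0013 -0.0019  0.0922] turn [0.003 0.002 0.001] |d| 0.092
```

Call:
carry_out(deltas=[0.001,-0.003,0.02,0,0,0,0.001,-0.003,0.04,0,0,0,0.001,-0.003,0.055,0,0,0,0.001,-0.003,0.055,0,0,0], grip=48)

```text
time: 19.98
eef_pos: [0.5695, -0.2718, 0.0068]
tcp_rot: [0.685, 0.729, -0.0, -0.002]
contact_force: [-0.8, 0.9, 0.3]
opening: 0.478
finger_force: 0.0
```

```bash
python3 sp.py
```

```text
t 19.975 p [ 0.5695 -0.2718  0.0068] x [-0.062  0.998  0.003] y [ 0.998  0.062 -0.004] q [-0.61  0.41  1.8  -0.    0.94 -0.67] F [-0.8  0.9  0.3] open 0.4776527629656255 ff 0.0
1577 ((571.3037109375, -273.63916015625), 15.235573768615723) [ 0.57116405 -0.27246802  0.02527361]
 shift [-0.0013  0.003   0.0332] turn [-0.002 -0.002  0.001] |d| 0.033
```

Call:
carry_out(deltas=[-0.001,0.001,0.015,0,0,0,-0.001,0.001,0.026,0,0,0,-0.001,0.001,0.031,0,0,0,-0.001,0.001,0.031,0,0,0])

```text
time: 20.52
eef_pos: [0.5718, -0.2736, -0.0221]
tcp_rot: [0.685, 0.729, -0.0, -0.001]
contact_force: [-0.5, 0.3, 0.1]
opening: 0.479
finger_force: 0.0
```

Call:
carry_out(deltas=[0,0,0,0,0,0,0,0,0,0,0,0,0,0,0,0,0,0,0,0,0,0,0,0], grip=20, grip_force=30)

```text
time: 21.02
eef_pos: [0.5724, -0.274, -0.021]
tcp_rot: [0.685, 0.729, 0.0, 0.0]
contact_force: [-0.5, -0.3, 0.9]
opening: 0.336
finger_force: 29.7
```

Call:
carry_out(deltas=[0,0,-0.02,0,0,0,0,0,-0.06,0,0,0,0,0,-0.1,0,0,0,0,0,-0.13,0,0,0,0,0,-0.13,0,0,0])

```text
time: 21.65
eef_pos: [0.5745, -0.2754, 0.1136]
tcp_rot: [0.685, 0.729, 0.001, 0.004]
contact_force: [0.3, -1.3, -1.1]
opening: 0.334
finger_force: 29.7
```

Run:
```python
from h import *
st(); go([.557,.107,.11],-.096); go([.557,.107,.11],.061)
p,d,K,T=cam('wrist'); save('w9',p[150:330,130:390],2.5)
```

```text
t 21.65 p [ 0.5745 -0.2754  0.1136] x [-0.062  0.998 -0.005] y [0.998 0.062 0.007] q [-0.61  0.28  1.75  0.    1.11 -0.67] F [ 0.3 -1.3 -1.1] open 0.33406308614275254 ff 29.685084521770477
 shift [0.3828 0.0062 0.0015] turn [0.007 0.005 0.158] |d| 0.383
 shift [0.3828 0.0062 0.0015] turn [0.007 0.005 0.001] |d| 0.383
```

View pics/w9.png

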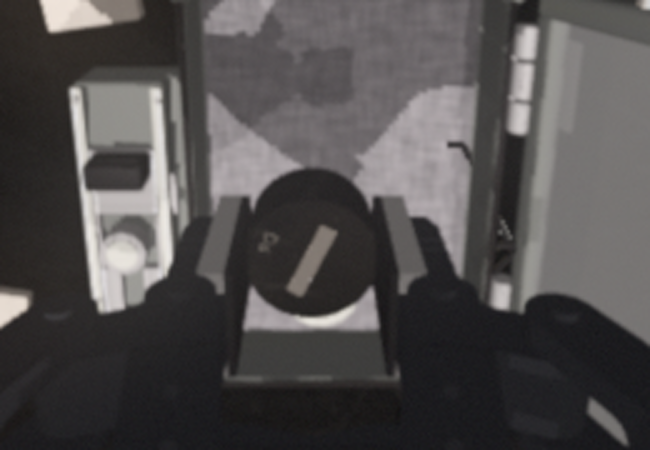

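The specimen (312,245) is held level between the pads, its metal bar facing up. I'll carry it over to the tray.

Call:
carry_out(deltas=[0.045,0.001,0,0,0,0.03,0.1,0.002,0,0,0,0.06,0.155,0.003,0,0,0,0.09,0.21,0.004,0,0,0,0.12,0.26,0.005,0,0,0,0.157])

```text
time: 22.32
eef_pos: [0.5592, -0.0119, 0.1063]
tcp_rot: [0.74, 0.672, -0.001, -0.002]
contact_force: [0.6, 0.2, -0.4]
opening: 0.336
finger_force: 29.7
```

Run:
```python
from h import *
st(); go([.557,.107,.05],-.096)
```

```text
t 22.325 p [ 0.5592 -0.0119  0.1063] x [0.096 0.995 0.001] y [ 0.995 -0.096 -0.004] q [-0.2   0.13  1.94  0.    1.08 -0.11] F [ 0.6  0.2 -0.4] open 0.336126093597618 ff 29.692159295082092
 shift [ 0.1181 -0.0133  0.0564] turn [-0.004 -0.001 -0.   ] |d| 0.132
```

Call:
carry_out(deltas=[0.045,-0.004,0,0,0,0,0.09,-0.008,0,0,0,0,0.118,-0.013,0.02,0,0,0,0.118,-0.013,0.04,0,0,0,0.118,-0.013,0.04,0,0,0])

```text
time: 22.95
eef_pos: [0.5565, 0.1041, 0.0649]
tcp_rot: [0.74, 0.673, -0.003, -0.002]
contact_force: [0.5, 0.2, -0.3]
opening: 0.335
finger_force: 29.7
```

Run:
```python
from h import *
st(); p,d,K,T=cam('wrist'); W=cloud(d,K,T);x,y,z=W[...,0],W[...,1],W[...,2]
k,lab,s_,_=cv2.connectedComponentsWithStats(((z>.0125)&(z<.035)&(x<.66)&(x>.44)&(y<.22)&(y>-.05)).astype(np.uint8),connectivity=4)
for i in range(1,k):
    if s_[i,4]>60: q=lab==i; print(s_[i,4],cv2.minAreaRect(np.float32(W[q][:,:2]*1000)),np.median(z[q]).round(4))
go([.557,.107,-.022],-.096)
```

```text
t 22.95 p [0.5565 0.1041 0.0649] x [ 0.095  0.995 -0.001] y [ 0.995 -0.095 -0.007] q [ 0.01  0.2   1.94 -0.    1.01  0.1 ] F [ 0.5  0.2 -0.3] open 0.33510532342156946 ff 29.705669581890106
1774 ((545.110595703125, 93.11274719238281), (121.48773956298828, 115.13348388671875), 84.56652069091797) 0.0184
372 ((522.5783081054688, 82.7347640991211), (28.80845832824707, 14.733481407165527), 6.613293170928955) 0.0219
633 ((541.734130859375, 15.475404739379883), (28.171302795410156, 29.609323501586914), 74.8037338256836) 0.0212
442 ((545.2734985351562, -14.238609313964844), (4.437216281890869, 73.83244323730469), 84.34078216552734) 0.0171
 shift [ 0.0032 -0.0008  0.0886] turn [-0.004  0.001  0.   ] |d| 0.089
```

Call:
carry_out(deltas=[0.006,0,0.02,0,0,0,0.006,0,0.045,0,0,0,0.006,0,0.065,0,0,0,0.006,0,0.074,0,0,0,0.006,0,0.074,0,0,0])

```text
time: 23.62
eef_pos: [0.5595, 0.1104, -0.0062]
tcp_rot: [0.74, 0.673, -0.001, -0.0]
contact_force: [-0.4, -0.4, 0.5]
opening: 0.335
finger_force: 29.7
```

Run:
```python
from h import *
st(); go([.557,.111,-.0235],-.096)
```

```text
t 23.625 p [ 0.5595  0.1104 -0.0062] x [ 0.095  0.995 -0.   ] y [ 0.995 -0.095 -0.001] q [0.02 0.31 1.96 0.   0.87 0.11] F [-0.4 -0.4  0.5] open 0.3349506910239766 ff 29.705936908721924
 shift [ 0.0003 -0.0025  0.0173] turn [-0.001  0.     0.001] |d| 0.018
```

Call:
carry_out(deltas=[0,-0.002,0.006,0,0,0,0,-0.002,0.011,0,0,0,0,-0.002,0.0145,0,0,0,0,-0.002,0.016,0,0,0,0,-0.002,0.016,0,0,0])

```text
time: 24.25
eef_pos: [0.5579, 0.1108, -0.0214]
tcp_rot: [0.74, 0.673, -0.0, -0.0]
contact_force: [-0.1, 0.4, -0.4]
opening: 0.336
finger_force: 29.7
```

Call:
carry_out(deltas=[0,0,0.001,0,0,0,0,0,0.0015,0,0,0,0,0,0.0015,0,0,0])

```text
time: 24.62
eef_pos: [0.5579, 0.1108, -0.0229]
tcp_rot: [0.74, 0.673, 0.0, 0.0]
contact_force: [-0.5, -0.2, -0.3]
opening: 0.329
finger_force: 29.7
```

Call:
carry_out(deltas=[0,0,0.001,0,0,0,0,0,0.001,0,0,0])

```text
time: 24.88
eef_pos: [0.558, 0.1108, -0.0231]
tcp_rot: [0.74, 0.673, -0.0, -0.0]
contact_force: [-2.2, 0.2, 4.4]
opening: 0.333
finger_force: 30.2
```

Contact with the floor. I'll release and rise.

Call:
carry_out(deltas=[0,0,0,0,0,0,0,0,0,0,0,0,0,0,0,0,0,0], grip=43)

```text
time: 25.25
eef_pos: [0.5578, 0.1108, -0.0241]
tcp_rot: [0.74, 0.673, -0.0, -0.0]
contact_force: [0.3, -0.6, -0.9]
opening: 0.428
finger_force: 0.0
```

Call:
carry_out(deltas=[0,0,-0.02,0,0,0,0,0,-0.05,0,0,0,-0.02,0,-0.1,0,0,0,-0.05,0,-0.14,0,0,0,-0.05,0,-0.14,0,0,0])

```text
time: 25.88
eef_pos: [0.5568, 0.0595, 0.1224]
tcp_rot: [0.741, 0.672, 0.004, 0.004]
contact_force: [-0.5, -0.6, -0.2]
opening: 0.43
finger_force: 0.0
```

Run:
```python
from h import *
st(); p,d,K,T=cam('wrist'); W=cloud(d,K,T);x,y,z=W[...,0],W[...,1],W[...,2]
k,lab,s_,_=cv2.connectedComponentsWithStats(((z>.0125)&(z<.035)&(x<.66)&(x>.44)&(y<.22)&(y>-.05)).astype(np.uint8),connectivity=4)
for i in range(1,k):
    if s_[i,4]>60: q=lab==i; print(s_[i,4],cv2.minAreaRect(np.float32(W[q][:,:2]*1000)),np.percentile(z[q],[5,50,95]).round(4))
p,d,K,T=cam('top'); W=cloud(d,K,T);x,y,z=W[...,0],W[...,1],W[...,2]
m=(x>.6)&(x<.8)&(y<-.25)&(y>-.4)&(z>.15); print('lid',W[m].mean(0).round(3))
m=(abs(x-.475)<.03)&(abs(y+.225)<.04)&(z>.005)&(z<.03); print('blk',cv2.minAreaRect(np.float32(W[m][:,:2]*1000)),np.percentile(z[m],[5,50,95]))
m=(z>.047)&(z<.055)&(x<.52)&(x>.47)&(y<-.27)&(y>-.33); print('thumb',W[m].mean(0))
save('t3',p[60:280,60:380],2.4)
```

```text
t 25.875 p [0.5568 0.0595 0.1224] x [0.097 0.995 0.   ] y [ 0.995 -0.097  0.011] q [-0.07  0.1   1.93 -0.    1.1   0.02] F [-0.5 -0.6 -0.2] open 0.43009546162544227 ff 0.0
1614 ((542.99462890625, 69.57107543945312), (168.48838806152344, 115.39043426513672), 84.7287368774414) [0.0138 0.0184 0.0198]
692 ((558.7000122070312, 111.11568450927734), (29.329639434814453, 28.86846923828125), 84.86078643798828) [0.0222 0.0234 0.0245]
638 ((524.2191772460938, 75.22010803222656), (29.398588180541992, 29.327993392944336), 87.00086975097656) [0.0191 0.0223 0.0236]
560 ((542.32373046875, 17.28850555419922), (29.331789016723633, 29.058277130126953), 41.19063186645508) [0.0165 0.0212 0.0223]
280 ((551.383544921875, -14.733196258544922), (3.5009260177612305, 73.01246643066406), 84.35269927978516) [0.0131 0.0177 0.0194]
lid [ 0.774 -0.326  0.227]
blk ((472.2954406738281, -225.54159545898438), (53.019371032714844, 81.3756103515625), 4.062386512756348) [0.00838194 0.01142783 0.0143574 ]
thumb [ 0.49633854 -0.30946386  0.05155899]
```

View pics/t3.png

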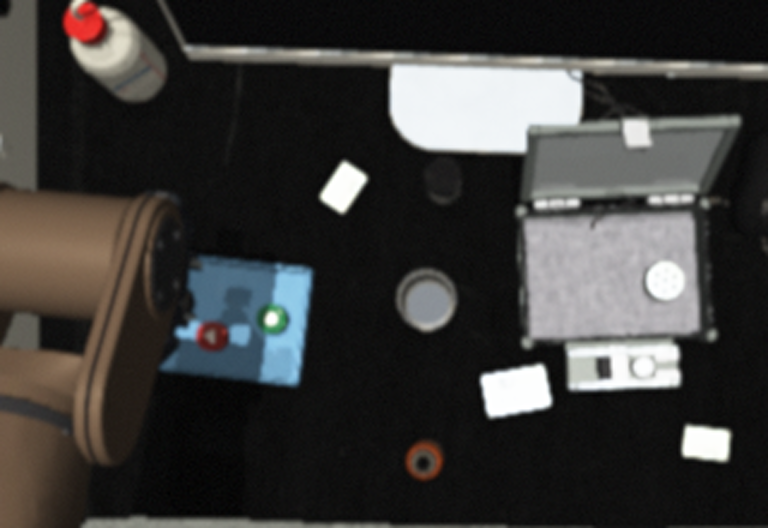

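The top view shows the lid open, the block flat at (516,390), the tab aside and the bystanders in place. The wrist depth shows the specimen flat in the tray. I'll settle the arm and hand in.

Call:
carry_out(deltas=[0,0,0,0,0,0,0,0,0,0,0,0,0,0,0,0,0,0])

```text
time: 26.35
eef_pos: [0.5526, 0.0614, 0.1151]
tcp_rot: [0.74, 0.673, -0.001, -0.001]
contact_force: [0.5, 0.6, -0.2]
opening: 0.43
finger_force: 0.0
```

```bash
python3 -c "
from plant import ctrl
print(ctrl.sign_off())"
```

```text
the job is handed in; nothing more can be done
None
```

The job is handed in at 26 s of 64; the hand-in returned no verdict. By the last camera checks the block lies flat on the bench, the tab is aside, the lid is wide open, and the specimen stands flat and face up in the tray, with nothing else visibly disturbed.

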